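# Raking-light check of a mounting bracket

## Robot

A 6-joint arm with a two-finger parallel gripper is mounted at the origin on the work surface. World frame = base frame: x ahead of the robot, y to its left, z up, the work surface at z = 0. Lengths are in m, angles in rad, forces in N, time in s.
With the tool pointing down it reaches from about 0.225 to 0.875 m from the base axis. Payload 3.4 kg.
Tool frame: the origin (TCP) lies at the very end of the fingers, on their centre line; the grasp point (between the pads) lies 19 mm behind it (grip_depth is the distance from the TCP to the grasp point, in m); x points along the fingers, z is the direction in which the jaws open and shut, and the axes are right-handed (so a half turn about x gives the same grasp; the last joint's range is limited). The gripper opens to 85 mm and grips with 20 to 120 N. Pads are 22 mm wide; open, the fingers measure 114 mm over their backs; the gripper's body (76 mm by 85 mm) begins 54 mm behind the grasp point. The pads swing forward as they close: fully open they stand 13 mm farther back than shut.
Start: joints at [-1.417, 0.276, 1.505, -0, 1.361, -0.121], TCP at [0.156, -0.553, 0.231] pointing down, gripper open.
Joint ranges: [-2.89, 2.89], [-0.75, 2.08], [0.22, 2.7], [-1.18, 4.32], [0.11, 2.71], [-2.7, 2.7]. Speed limits (rad/s): [2.57, 2.57, 3.14, 3.14, 3.14, 3.14].

## Interface

Orientations are given as a unit quaternion [w, x, y, z].
In Python, from rig import get_state, get_image, sign_off, grip_depth gives the robot as it stands. The module is installed in compiled form; this text tells all that it offers.
- The arm moves only by the tool arm_command, never from a script. Its argument "series" is a list of rows, each an object with "dp": the shift along the tool's x, y, z scaled (see below), a list of three; "angular": the turn, a rotation vector about the tool's x, y, z scaled (see below), a list of three; "gripper": the finger opening in mm, from 0 to 85.4. A call has exactly 8 rows; each row shifts and turns the pose as measured when the row begins, along the tool's axes as they then stand; what a row does not reach is not made up. The controller multiplies each number of a shift by 0.12 m and each number of a turn by 90 degrees. A row lasts 1/8 s, in which the tool goes at most 62.5 mm and 10.7 degrees, less where a joint would pass 70% of its speed; a pose out of reach is approached as far as the arm can. A call with a number of a shift or a turn outside -1 to 1 is refused whole. A call with a gripper value outside its range is refused whole. The fingers move at their own pace and stop on an object; "grip_force" is the grip in N (left out, the last holds). Time passes only in rows, so rows that do not move let the fingers close, or fill a call up. It gives the time, the measured TCP pose, the force and the opening at its end, in the units of the state.
- get_state(): the state, without advancing time (a new reading comes with each control period).
- get_image(name): name is "scene" or "side" or "wrist"; returns a dict with "image" (400x640x3 uint8, blue, green, red), "depth" (400x640 float32, m along the optical axis (not along the pixel's ray), 0 where there is no reading), "mtx" (3x3 intrinsics, pixels), "view" (4x4, takes a point from world to camera coordinates); the wrist camera has in their place "mount" (4x4, takes a point from camera to tool coordinates, whose origin is the TCP and whose axes are the tool frame's). Camera axes: x right, y up, looking along -z (the intrinsics and any distortion apply to the point x, -y, -z); pixel columns grow to the right and rows downward; lengths in m; the calibration is good to about 2 mm. A picture is of the moment at which its call begins: read the wrist's pose just before it.
- sign_off(): hands the job in, once; it reports no verdict.
The state is a dict: "clock": time; "qpos": joint angles; "qd": joint speeds; "effort": joint torques, N m; "position": TCP position; "ee_rot": TCP orientation; "contact_force": force on the tool from outside, world axes, zero at the start; "moment": the same for the moment, N m; "width": finger opening in m.
Only numpy, scipy, OpenCV 4.12 (cv2) and the standard library are available. Lean on these libraries where they do the work, as an engineer would, in place of code of your own. Each camera call takes 0.05 s, during which the arm holds its last target. There are 200 camera calls.

## Task

Lay the bare-steel bracket, post up, flat and lengthwise in the green-lined compartment of the tray and let go of it. Then draw the yellow torch up out of its wooden holder, tip it to a slant of about 45 degrees and hold it raised over the tray with its lens aimed at the middle of the bracket from about 12 cm away, touching nothing else. Finish while still holding the torch steady like that, and leave all the other things on the table where they are.

Things in the scene. Friction and masses are not known exactly. Their poses are not given: they have to be found in the camera images.
- bracket: The loose bare-steel mounting bracket: flat plate 120 x 36 x 5 mm with a square brass-coloured post 14 x 14 mm standing up from its middle, post top 45 mm above the plate's underside. Four dark holes are painted look only. About 0.2 kg, symmetric end for end. Origin: centre of the plate's underside; x along the plate, z up the post; the post's sides are parallel to x and y. It starts flat on the table (z = 0), post up, at any slant, on the robot's right.
- tray: Fixed aluminium tray, 170 (x) x 150 (y) x 18 mm high, walls 5 mm, floor 5 mm, split by one 5 mm wall along its x axis, as high as the rim, into two compartments 160 x 67 mm. Origin: centre of its underside; z up. Its place and yaw vary.
- green_pad: Fixed green lining, 154 x 62 x 2 mm, at the centre of the compartment for the bracket (either one of the two). Origin: centre of its underside, which is 5 mm above the table; a bracket laid on it has its origin 2 mm above this origin. x along the compartment, z up.
- black_pad: The same lining in black, in the other compartment, which holds the black bracket.
- torch: The torch, 150 mm long, about 0.13 kg: yellow round barrel 24 mm in diameter, black head 30 mm in diameter over its first 30 mm, narrowing to the barrel by 40 mm. Origin: centre of the lens face; z runs from the lens to the tail, so the torch shines along -z. At the start it stands lens down and loose in its holder, the lens 6 mm above the table, and leans up to about 3 degrees. Centre of mass about 70 mm from the lens.
- torch_tail (a point): Centre of the torch's tail end (a red button, look only), 150 mm from the lens on its axis.
- torch_holder: Fixed pale-wood block 70 x 70 x 60 mm high with a round upright hole 34 mm wide in the middle of its top, 54 mm deep, in which the torch stands; 96 mm of the torch stick out above it. Origin: centre of its underside.
- marker_holder: Fixed dark-wood block of the same size, with a red and white marker in it. It may have changed places with the torch's holder.
- black_bracket: Black finished bracket of the same shape and axes, lying in the black-lined compartment; leave it there.
- marker: Red marker with a white cap, 19 mm in diameter, 125 mm long, standing in the dark-wood holder; leave it. Origin: centre of its lower end.
- tape_roll: Brown tape ring, 90 mm across, 25 mm high, lying on the table behind the tray; leave it. Origin: centre of its underside.
- screwdriver: Screwdriver lying crosswise behind the tray; leave it.
- glue_bottle: White bottle, 56 mm in diameter, 150 mm high, orange cap, far left; leave it. Origin: centre of its underside.
- mug: Blue mug, 80 mm across, 90 mm high, far right; leave it. Origin: centre of its underside.
Not all that is in view belongs to the job. There is more than one size of the torch; the job needs the smaller. Several things have the shape of the tray; the one meant has the colours described above.

How it is judged:
On the way, in this order (a step that is already met when the one before it is completed fails the run):
1. the bracket lies flat, post up, lengthwise in the green-lined compartment and is let go, the torch still in its holder (x of bracket in the frame of green_pad between -0.03 and 0.03 m and y of bracket in the frame of green_pad between -0.025 and 0.025 m and z of bracket in the frame of green_pad below 0.006 m and angle between bracket's own z axis and vertical below 0.09 rad and angle between the x axis of bracket and the x axis of green_pad, either way round below 0.35 rad and linear speed of bracket below 0.02 m/s and contact force between bracket and the fingers below 0.2 N and distance between torch and torch_holder below 0.02 m), for 0.2 s.
2. the torch is drawn wholly out of its holder in the gripper (z of torch in the frame of torch_holder above 0.065 m and contact force between torch and the fingers above 1 N), for 0.1 s.
At the end, for the whole second after the job is handed in: Bracket flat (5 deg), post up, on the green lining, within 20 deg of it and 30/25 mm of its middle, let go. Torch held still, lens down, 33-57 deg from vertical, lens over 50 mm up, bracket's middle within 35 mm each way of its axis, 70-170 mm ahead; touches no tray, bracket or holder (x of bracket in the frame of green_pad between -0.03 and 0.03 m and y of bracket in the frame of green_pad between -0.025 and 0.025 m and z of bracket in the frame of green_pad below 0.006 m and angle between bracket's own z axis and vertical below 0.09 rad and angle between the x axis of bracket and the x axis of green_pad, either way round below 0.35 rad and linear speed of bracket below 0.02 m/s and contact force between torch and the fingers above 1 N and height (world z) of torch above 0.05 m and linear speed of torch below 0.03 m/s and contact force between torch and tray below 0.2 N and contact force between torch and bracket below 0.2 N and contact force between torch and black_bracket below 0.2 N and contact force between torch and torch_holder below 0.2 N and contact force between torch and marker_holder below 0.2 N and angle between torch's own z axis and vertical between 0.58 and 0.99 rad and x of bracket in the frame of torch between -0.035 and 0.035 m and y of bracket in the frame of torch between -0.035 and 0.035 m and z of bracket in the frame of torch between -0.17 and -0.07 m and contact force between bracket and the fingers below 0.2 N); the arm keeps its last pose, push and grip.
It fails at once if the black bracket or the marker is disturbed (moved over 30 mm) (distance of any of black_bracket, marker from where it was at the start of the episode above 0.03 m).
It fails at once if the tape roll, screwdriver, bottle or mug is disturbed (moved over 30 mm) (distance of any of tape_roll, screwdriver, glue_bottle, mug from where it was at the start of the episode above 0.03 m).
It also fails if it takes over 54 s, if anything falls off the work surface, if the arm or the gripper's body presses on something with over 40 N, if the wrist force passes 120 N, or if a joint passes its speed limit or range.

## Working session

There is one attempt and no reset: what is moved stays moved. The work goes in short steps, Python scripts to look and compute and a tool call to move; the robot and the scene stay as the last step left them, time stands still between calls to the robot, and variables do not carry over. Pictures are saved under pics/ and viewed, about 8 in all and at most 12, crops included, and the job is handed in when it is done.

Besides the shell and the picture viewer there is one more tool, called after "Request:" by a JSON object that holds its "method" and its "body". arm_command: Moves the arm, as the interface text tells. Its arguments: {"type":"object","properties":{"series":{"type":"array","items":{"type":"object","properties":{"dp":{"type":"array","items":{"type":"number"}},"angular":{"type":"array","items":{"type":"number"}},"gripper":{"type":"number"}}}},"grip_force":{"type":"number"}},"required":["series"]}

```bash
mkdir -p pics
cat > h.py <<'E'
import numpy as np, cv2
from rig import *
def pts(d, T=None):
    K=d["mtx"]; z=d["depth"]; v,u=np.mgrid[:z.shape[0],:z.shape[1]]
    x=(u-K[0,2])/K[0,0]*z; y=(v-K[1,2])/K[1,1]*z
    P=np.stack([x,-y,-z,np.ones_like(z)],-1)
    M=np.linalg.inv(d["view"]) if "view" in d else T@d["mount"]
    W=(P@M.T)[...,:3]; W[z<=0]=np.nan; return W
def toolT(s):
    from scipy.spatial.transform import Rotation as R
    w,x,y,z=s["ee_rot"]; T=np.eye(4); T[:3,:3]=R.from_quat([x,y,z,w]).as_matrix(); T[:3,3]=s["position"]; return T
E
python3 - <<'E'
from h import *
s=get_state(); print(s, grip_depth)
for n in ("scene","side"):
    d=get_image(n); cv2.imwrite(f"pics/{n}0.png",d["image"]); np.savez(f"{n}0.npz",**d); print(n,{k:v.tolist() for k,v in d.items() if k in("mtx","view")},[k for k in d])
E
```

```text
{'clock': 0.0, 'qpos': array([-1.41702028e+00,  2.76613217e-01,  1.50612460e+00, -5.18999306e-06,
        1.36069034e+00, -1.20985668e-01]), 'qd': array([-0.0012907 ,  0.00083753,  0.00033532,  0.00139157, -0.00076254,
        0.00036373]), 'effort': array([-2.96750040e-03, -4.16781485e+01, -2.45807147e+01, -6.26891433e-04,
        1.10765855e-02, -1.39008932e-06]), 'position': array([ 0.15592843, -0.55291435,  0.23043272]), 'ee_rot': array([ 0.56329601,  0.42726399,  0.56423118, -0.42636399]), 'contact_force': array([0.00550035, 0.39207175, 0.55845153]), 'moment': array([ 0.03015046, -0.00620889, -0.00121844]), 'width': 0.08522440645163845} 0.0187
scene {'mtx': [[458.27081291062825, 0.0, 323.476371500561], [0.0, 458.27081291062825, 202.6425752990631], [0.0, 0.0, 1.0]], 'view': [[-0.43229354689905436, 0.901585627024723, 0.01629866411310873, 0.20289134418628496], [-0.6915256999254161, -0.34306552910356725, 0.6356872258300874, 0.33879663104310154], [0.578717975919271, 0.2635325404638419, 0.7717746461659489, -1.7574929584652694], [0.0, 0.0, 0.0, 1.0]]} ['image', 'depth', 'mtx', 'view']
side {'mtx': [[369.50511766466013, 0.0, 321.6063432506133], [0.0, 369.50511766466013, 202.02878009756395], [0.0, 0.0, 1.0]], 'view': [[-0.8351987707123911, -0.5496240813971575, 0.018878097066215942, 0.4726557100513328], [0.3768261705793148, -0.5469412849843075, 0.747567567478849, -0.267800132202887], [-0.40055592689041547, 0.631481274408074, 0.6639174267218135, -0.8184111186076013], [0.0, 0.0, 0.0, 1.0]]} ['image', 'depth', 'mtx', 'view']
```

View pics/scene0.png

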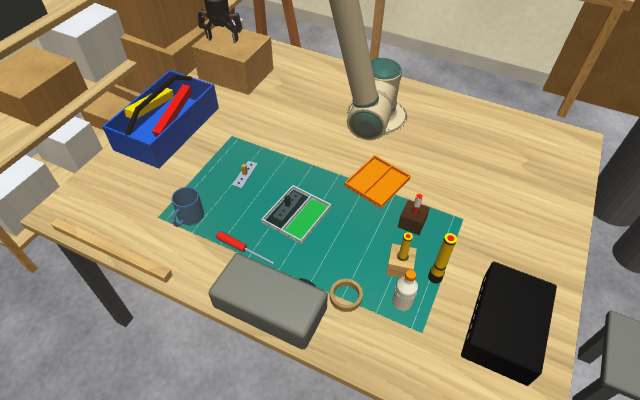

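View pics/side0.png

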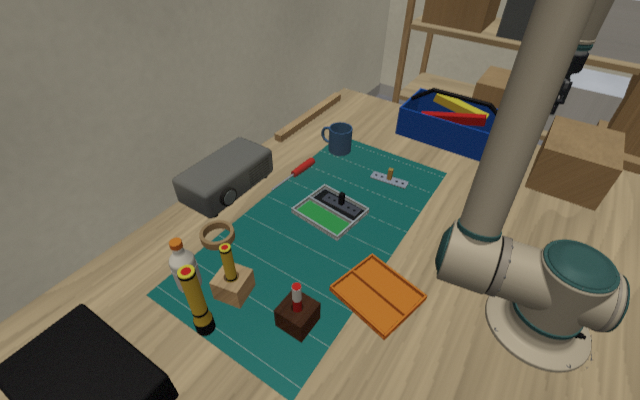

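Scene picture: the bare bracket is at (245,174). There are two trays: the aluminium one with green and black pads at (297,213), and an orange one at (378,181) whose colours do not fit. There are two torches: the small one in the pale holder at (405,248), and a larger one standing free at (443,258), which is not wanted. The marker is in the dark holder at (414,213). The side view agrees. Next I measure and make one enlarged crop to confirm.

Run:
```python
from h import *
for n,boxes in (("scene",dict(bracket=(228,155,262,192),tray=(258,182,335,245),torch=(388,228,418,280),big=(425,228,462,288),marker=(395,190,432,236),bottle=(388,266,420,312))),
  ("side",dict(bracket=(365,163,412,192),tray=(288,182,372,240),torch=(208,240,256,305),marker=(272,280,324,340)))):
    d=dict(np.load(n+"0.npz")); W=pts(d); im=d["image"]; hsv=cv2.cvtColor(im,cv2.COLOR_BGR2HSV)
    for k,(a,b,c,e) in boxes.items():
        w=W[b:e,a:c].reshape(-1,3); h=hsv[b:e,a:c].reshape(-1,3).astype(int); ok=np.isfinite(w[:,0]); w=w[ok];h=h[ok]
        def show(l,m):
            q=w[m]
            if len(q)>4: 
                r=cv2.minAreaRect((q[:,:2]*1000).astype(np.float32)); print(n,k,l,len(q),"mean",q.mean(0).round(4),"rect",np.round(r[0],1),np.round(r[1],1),round(r[2],1),"z",np.percentile(q[:,2],[2,98]).round(3))
        if k=="bracket":
            show("steel",(h[:,1]<60)&(w[:,2]<.015)); show("post",w[:,2]>.03)
        elif k=="tray":
            show("green",(h[:,0]>50)&(h[:,0]<70)&(h[:,1]>140)&(h[:,2]>130)); show("blackpost",w[:,2]>.035); show("all",(w[:,2]>.010)&(w[:,2]<.022))
        elif k in("torch","marker"):
            show("blocktop",(abs(w[:,2]-.06)<.004)); 
            show("yellow",(w[:,2]>.07))
            for z in (.08,.10,.12,.14): show(f"z{z}",abs(w[:,2]-z)<.008)
            show("top",(w[:,2]>.150))
        else: show("all",w[:,2]>.03)
d=dict(np.load("scene0.npz"))
a=cv2.resize(d["image"][140:300,220:470],None,fx=3.2,fy=3.2,interpolation=cv2.INTER_CUBIC); cv2.imwrite("pics/crop1.png",a)
```

```text
scene bracket steel 244 mean [ 0.4982 -0.2807  0.0047] rect [ 493.2 -282.8] [121.4  42.9] 1.0 z [-0.001  0.01 ]
scene bracket post 31 mean [ 0.4934 -0.2827  0.0395] rect [ 491.8 -283.4] [15.4 15.7] 87.9 z [0.031 0.048]
scene tray green 726 mean [ 0.5725 -0.0121  0.0067] rect [570.6 -11.6] [ 61.9 151.5] 83.2 z [0.002 0.012]
scene tray blackpost 38 mean [ 0.5562 -0.0851  0.0458] rect [554.9 -85.7] [17.9 15.2] 8.2 z [0.035 0.054]
scene tray all 845 mean [ 0.5684 -0.0557  0.0142] rect [567.2 -47.9] [153.5 174.9] 83.1 z [0.01  0.021]
scene torch blocktop 396 mean [0.6115 0.3095 0.0598] rect [605.5 308.2] [74.9 70.1] 11.8 z [0.056 0.063]
scene torch yellow 334 mean [0.6459 0.3229 0.1303] rect [660.  326.6] [137.5  32.5] 23.2 z [0.075 0.159]
scene torch z0.08 28 mean [0.6143 0.3093 0.0793] rect [614.  308.9] [ 9.9 23. ] 6.0 z [0.073 0.085]
scene torch z0.1 38 mean [0.635  0.3145 0.1002] rect [655.2 323.1] [104.1  21.5] 18.1 z [0.093 0.107]
scene torch z0.12 33 mean [0.6315 0.3145 0.1194] rect [661.9 320. ] [111.8  23.8] 12.1 z [0.113 0.126]
scene torch z0.14 63 mean [0.6649 0.3311 0.142 ] r
[... 2111 characters left out ...]
orch z0.14 58 mean [0.5982 0.3159 0.1399] rect [599.5 314.4] [23.4 11.8] 58.1 z [0.133 0.148]
side torch top 97 mean [0.6041 0.3116 0.1545] rect [604.7 311.5] [23.2 23.5] 24.1 z [0.151 0.157]
side marker blocktop 797 mean [0.4332 0.2969 0.0589] rect [437.1 291.6] [71.5 72. ] 0.6 z [0.056 0.061]
side marker yellow 229 mean [0.4341 0.2955 0.1087] rect [436.4 292.5] [19.7 18.5] 87.2 z [0.072 0.132]
side marker z0.08 42 mean [0.4333 0.2969 0.0798] rect [434.  295.7] [18.6 10.6] 40.5 z [0.073 0.087]
side marker z0.1 45 mean [0.4325 0.2968 0.0998] rect [432.9 295.7] [18.7  7.7] 46.5 z [0.093 0.108]
side marker z0.12 44 mean [0.4329 0.2973 0.1195] rect [434.4 295.3] [19.5 10. ] 38.3 z [0.112 0.128]
```

View pics/crop1.png

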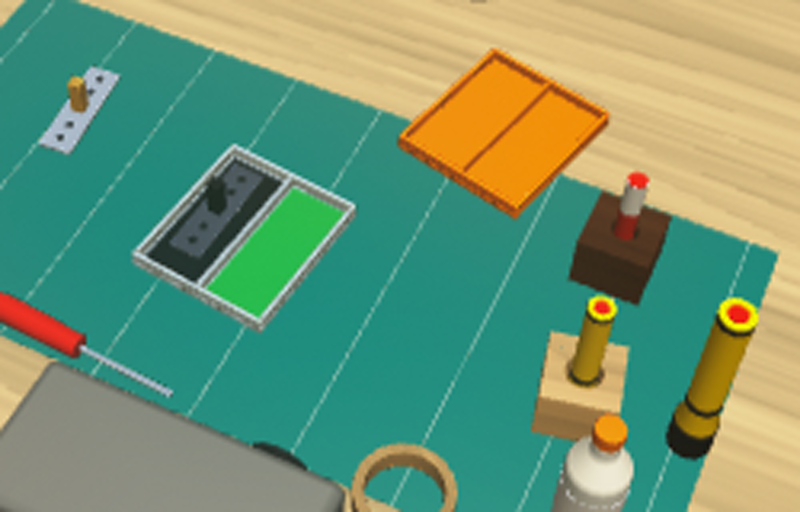

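The crop confirms it. The bare bracket with the brass post is at the upper left, the aluminium tray has its green compartment on the right, and the small torch stands in the pale holder. The larger free-standing torch and the orange tray are decoys. The sizes and heights I measured fit the given ones. Now I move above the bracket for a wrist look.

```bash
cat >> h.py <<'E'
from scipy.spatial.transform import Rotation as R
from scipy.linalg import logm
def down(yaw, flip=False):   # tool x down, tool z (jaws) at yaw in world
    x=np.array([0,0,-1.]); z=np.array([np.cos(yaw),np.sin(yaw),0]); return np.stack([x,np.cross(z,x),z],1)
def plan(p,Rm,n=8,frac=.52):
    s=get_state(); T=toolT(s); G=np.eye(4); G[:3,:3]=Rm; G[:3,3]=p
    D=np.linalg.inv(T)@G; L=np.real(logm(D))
    w=np.array([L[2,1],L[0,2],L[1,0]]); v=L[:3,3]
    print("t",s["clock"],"pos",s["position"].round(4),"dist mm",round(1e3*np.linalg.norm(D[:3,3]),1),"rot deg",round(np.degrees(np.linalg.norm(w)),2),"F",s["contact_force"].round(1),"w",round(s["width"]*1e3,1))
    print(f"per row of {n}: dp",(v/n/.12).round(3).tolist(),"ang",(w/n/(np.pi/2)).round(4).tolist(), "rotdeg/row",round(np.degrees(np.linalg.norm(w))/n,2),"mm/row",round(1e3*np.linalg.norm(v)/n,1))
E
python3 - <<'E'
from h import *
print(toolT(get_state()).round(3)); d=get_image("wrist"); print(d["mount"].round(3))
for n,box in (("scene",(225,150,268,196)),("side",(362,160,415,195))):
    d=dict(np.load(n+"0.npz")); W=pts(d); h=cv2.cvtColor(d["image"],cv2.COLOR_BGR2HSV); a,b,c,e=box
    w=W[b:e,a:c].reshape(-1,3);hh=h[b:e,a:c].reshape(-1,3); m=(hh[:,1]<70)&(abs(w[:,2]-.004)<.008)&(np.hypot(w[:,0]-.492,w[:,1]+.281)<.068); q=w[m][:,:2]
    ev,V=np.linalg.eigh(np.cov(q.T)); print(n,m.sum(),q.mean(0),np.sqrt(ev*12),np.degrees(np.arctan(V[1,1]/V[0,1])))
for y in (0,180): plan([.492,-.281,.2],down(np.radians(y)))
E
```

```text
[[-0.     0.962  0.271  0.156]
 [ 0.002  0.271 -0.962 -0.553]
 [-1.     0.    -0.002  0.231]
 [ 0.     0.     0.     1.   ]]
[[ 0.001  0.293 -0.956 -0.143]
 [-0.001  0.956  0.293  0.076]
 [ 1.     0.     0.001  0.   ]
 [ 0.     0.     0.     1.   ]]
scene 244 [ 0.49774276 -0.28092188] [0.03593483 0.12853991] 3.65818733587848
side 273 [ 0.49141999 -0.28090855] [0.04565804 0.12501481] 4.8147125059429765
t 0.15 pos [ 0.156  -0.553   0.2306] dist mm 433.4 rot deg 74.25 F [-0.9 -0.5  0.2] w 85.4
per row of 8: dp [0.032, 0.469, 0.116] ang [-0.1031, -0.0001, -0.0001] rotdeg/row 9.28 mm/row 58.1
t 0.15 pos [ 0.156  -0.553   0.2306] dist mm 433.4 rot deg 105.75 F [-0.9 -0.5  0.2] w 85.4
per row of 8: dp [0.032, 0.125, -0.506] ang [0.1469, -0.0001, 0.0001] rotdeg/row 13.22 mm/row 62.7
```

Request:
{"method": "arm_command", "body": {"series": [{"dp": [0.032, 0.47, 0.116], "angular": [-0.106, 0, 0], "gripper": 50}, {"dp": [0.032, 0.47, 0.116], "angular": [-0.106, 0, 0], "gripper": 50}, {"dp": [0.032, 0.47, 0.116], "angular": [-0.106, 0, 0], "gripper": 50}, {"dp": [0.032, 0.47, 0.116], "angular": [-0.106, 0, 0], "gripper": 50}, {"dp": [0.032, 0.47, 0.116], "angular": [-0.106, 0, 0], "gripper": 50}, {"dp": [0.032, 0.47, 0.116], "angular": [-0.106, 0, 0], "gripper": 50}, {"dp": [0.032, 0.47, 0.116], "angular": [-0.106, 0, 0], "gripper": 50}, {"dp": [0.032, 0.47, 0.116], "angular": [-0.106, 0, 0], "gripper": 50}]}}

```text
clock: 1.15
position: [0.5118, -0.2974, 0.1946]
ee_rot: [0.706, -0.024, 0.707, 0.025]
contact_force: [0.5, 0.6, -0.1]
width: 0.0501
```

Run:
```python
from h import *
plan([.492,-.281,.2],down(np.radians(4)))
s=get_state(); d=get_image("wrist"); cv2.imwrite("pics/wrist1.png",d["image"]); W=pts(d,toolT(s)); np.save("w1.npy",W)
h=cv2.cvtColor(d["image"],cv2.COLOR_BGR2HSV); near=np.hypot(W[...,0]-.492,W[...,1]+.281)<.09
m=near&(h[...,1]<70)&(abs(W[...,2]-.004)<.012); q=W[m][:,:2]; print(m.sum(),q.mean(0),cv2.minAreaRect((q*1000).astype(np.float32)))
m=near&(abs(W[...,2]-.044)<.004); q=W[m]; print(m.sum(),q.mean(0),cv2.minAreaRect((q[:,:2]*1000).astype(np.float32)))
```

```text
t 1.15 pos [ 0.5118 -0.2974  0.1946] dist mm 26.3 rot deg 0.14 F [ 0.5  0.6 -0.1] w 50.1
per row of 8: dp [-0.006, 0.018, -0.019] ang [0.0001, -0.0001, -0.0001] rotdeg/row 0.02 mm/row 3.3
3557 [ 0.49530967 -0.28108367] ((494.46368408203125, -282.26324462890625), (120.91219329833984, 37.29475021362305), 4.7179670333862305)
227 [ 0.49394566 -0.28335795  0.0453014 ] ((493.8186950683594, -283.4563293457031), (13.4154052734375, 13.752142906188965), 3.052187204360962)
```

View pics/wrist1.png

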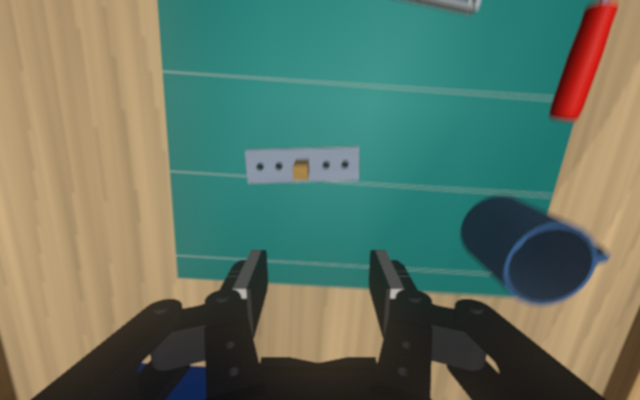

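The wrist picture shows the bracket whole at (302,166), with the jaws parallel to its length and the mug clear at (560,250). Three measurements agree on a centre near (0.494, -0.283) and a yaw of 4.4°.

Run:
```python
from h import *
plan([.494,-.2828,.10],down(np.radians(4.4)),4)
```

```text
t 1.2 pos [ 0.513  -0.2887  0.1941] dist mm 96.2 rot deg 0.63 F [ 0.5  5.  -0.8] w 49.7
per row of 4: dp [0.196, 0.014, -0.038] ang [0.0002, -0.0001, -0.0017] rotdeg/row 0.16 mm/row 24.0
```

Request:
{"method": "arm_command", "body": {"series": [{"dp": [0.19, 0, -0.038], "angular": [0, 0, 0], "gripper": 40}, {"dp": [0.19, 0, -0.038], "angular": [0, 0, 0], "gripper": 40}, {"dp": [0.19, 0, -0.038], "angular": [0, 0, 0], "gripper": 40}, {"dp": [0.19, 0, -0.038], "angular": [0, 0, 0], "gripper": 40}, {"dp": [0, 0, 0], "angular": [0, 0, 0], "gripper": 40}, {"dp": [0, 0, 0], "angular": [0, 0, 0], "gripper": 40}, {"dp": [0, 0, 0], "angular": [0, 0, 0], "gripper": 40}, {"dp": [0, 0, 0], "angular": [0, 0, 0], "gripper": 40}]}}

```text
clock: 2.2
position: [0.4965, -0.2872, 0.1023]
ee_rot: [0.707, -0.026, 0.706, 0.032]
contact_force: [-0.9, 0.2, 0.3]
width: 0.0396
```

Run:
```python
from h import *
plan([.494,-.2828,.014],down(np.radians(4.4)),6)
```

```text
t 2.2 pos [ 0.4965 -0.2872  0.1023] dist mm 88.5 rot deg 0.6 F [-0.9  0.2  0.3] w 39.6
per row of 6: dp [0.123, 0.006, -0.003] ang [0.0005, 0.0002, -0.001] rotdeg/row 0.1 mm/row 14.7
```

Request:
{"method": "arm_command", "body": {"series": [{"dp": [0.12, 0.018, -0.008], "angular": [0, 0, -0.003], "gripper": 40}, {"dp": [0.12, 0.01, -0.004], "angular": [0, 0, -0.003], "gripper": 40}, {"dp": [0.12, 0.006, -0.003], "angular": [0, 0, 0], "gripper": 40}, {"dp": [0.12, 0.004, -0.002], "angular": [0, 0, 0], "gripper": 40}, {"dp": [0.12, 0, 0], "angular": [0, 0, 0], "gripper": 40}, {"dp": [0.09, 0, 0], "angular": [0, 0, 0], "gripper": 40}, {"dp": [0, 0, 0], "angular": [0, 0, 0], "gripper": 40}, {"dp": [0, 0, 0], "angular": [0, 0, 0], "gripper": 40}]}}

```text
clock: 3.2
position: [0.4969, -0.2846, 0.0183]
ee_rot: [0.709, -0.031, 0.704, 0.027]
contact_force: [0.0, 0.3, -0.1]
width: 0.0402
```

Run:
```python
from h import *
plan([.494,-.2828,.014],down(np.radians(4.4)),1)
```

```text
t 3.2 pos [ 0.4969 -0.2846  0.0183] dist mm 5.5 rot deg 0.55 F [ 0.   0.3 -0.1] w 40.2
per row of 1: dp [0.035, 0.017, -0.023] ang [0.0031, 0.0042, 0.0032] rotdeg/row 0.55 mm/row 5.5
```

Request:
{"method": "arm_command", "body": {"grip_force": 40, "series": [{"dp": [0.035, 0.017, -0.023], "angular": [0.003, 0.004, 0.003], "gripper": 40}, {"dp": [0, 0, 0], "angular": [0, 0, 0], "gripper": 0}, {"dp": [0, 0, 0], "angular": [0, 0, 0], "gripper": 0}, {"dp": [0, 0, 0], "angular": [0, 0, 0], "gripper": 0}, {"dp": [0, 0, 0], "angular": [0, 0, 0], "gripper": 0}, {"dp": [0, 0, 0], "angular": [0, 0, 0], "gripper": 0}, {"dp": [-0.2, 0, 0], "angular": [0, 0, 0], "gripper": 0}, {"dp": [-0.4, 0, 0], "angular": [0, 0, 0], "gripper": 0}]}}

```text
clock: 4.2
position: [0.491, -0.2806, 0.0835]
ee_rot: [0.704, -0.025, 0.709, 0.029]
contact_force: [0.4, -0.8, -3.0]
width: 0.0134
```

Run:
```python
from h import *
plan([.5715,-.012,.10],down(np.radians(-6.8)),8)
s=get_state();d=get_image("wrist"); cv2.imwrite("pics/wrist2.png",d["image"])
W=pts(d,toolT(s)); h=cv2.cvtColor(d["image"],cv2.COLOR_BGR2HSV).astype(int)
```

```text
t 4.2 pos [ 0.491  -0.2806  0.0835] dist mm 280.9 rot deg 11.2 F [ 0.4 -0.8 -3. ] w 13.4
per row of 8: dp [-0.017, 0.282, 0.078] ang [0.0155, -0.0006, -0.0005] rotdeg/row 1.4 mm/row 35.2
```

View pics/wrist2.png

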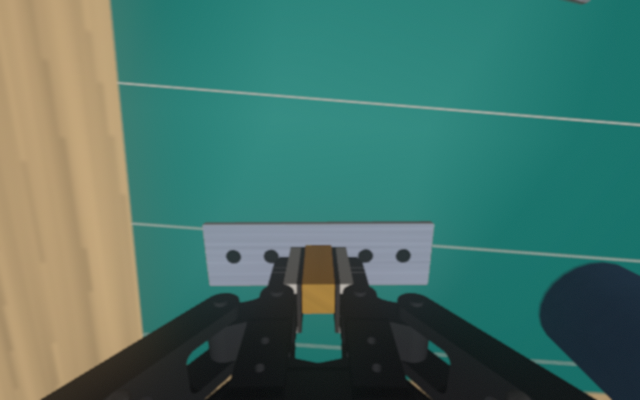

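The bracket is gripped by its post at (318,280), its plate square to the tool. Width is 13.4 mm and the weight shows (-3 N). Carry it over the tray.

Request:
{"method": "arm_command", "body": {"series": [{"dp": [-0.06, 0.282, 0.078], "angular": [0.016, 0, 0], "gripper": 0}, {"dp": [-0.04, 0.282, 0.078], "angular": [0.016, 0, 0], "gripper": 0}, {"dp": [-0.02, 0.282, 0.078], "angular": [0.016, 0, 0], "gripper": 0}, {"dp": [-0.01, 0.282, 0.078], "angular": [0.016, 0, 0], "gripper": 0}, {"dp": [0, 0.282, 0.078], "angular": [0.016, 0, 0], "gripper": 0}, {"dp": [0, 0.282, 0.078], "angular": [0.016, 0, 0], "gripper": 0}, {"dp": [0, 0.28, 0.078], "angular": [0.016, 0, 0], "gripper": 0}, {"dp": [0, 0, 0], "angular": [0, 0, 0], "gripper": 0}]}}

```text
clock: 5.25
position: [0.5623, -0.0406, 0.1059]
ee_rot: [0.708, 0.037, 0.704, -0.039]
contact_force: [-0.3, -0.9, -2.0]
width: 0.0135
```

Run:
```python
from h import *
s=get_state();d=get_image("wrist"); W=pts(d,toolT(s)); h=cv2.cvtColor(d["image"],cv2.COLOR_BGR2HSV).astype(int)
m=(h[...,0]>50)&(h[...,0]<70)&(h[...,1]>140)&(h[...,2]>110)&(abs(W[...,2]-.007)<.01); q=W[m]; print(m.sum(),np.median(q[:,2]),cv2.minAreaRect((q[:,:2]*1000).astype(np.float32)))
plan([.5715,-.012,.06],down(np.radians(-6.8)),4)
```

```text
15203 0.007458969559297229 ((573.3447265625, -11.422691345214844), (60.55375289916992, 152.47442626953125), 83.05904388427734)
t 5.3 pos [ 0.5617 -0.0417  0.1058] dist mm 55.5 rot deg 0.66 F [-0.3  0.  -3.3] w 13.4
per row of 4: dp [0.095, 0.064, 0.013] ang [0.0016, 0.0007, 0.0005] rotdeg/row 0.17 mm/row 13.9
```

Request:
{"method": "arm_command", "body": {"series": [{"dp": [0, 0.13, 0.03], "angular": [0.003, 0, 0], "gripper": 0}, {"dp": [0.05, 0.13, 0.03], "angular": [0.003, 0, 0], "gripper": 0}, {"dp": [0.1, 0, 0], "angular": [0, 0, 0], "gripper": 0}, {"dp": [0.1, 0, 0], "angular": [0, 0, 0], "gripper": 0}, {"dp": [0.1, 0, 0], "angular": [0, 0, 0], "gripper": 0}, {"dp": [0, 0, 0], "angular": [0, 0, 0], "gripper": 0}, {"dp": [0, 0, 0], "angular": [0, 0, 0], "gripper": 0}, {"dp": [0, 0, 0], "angular": [0, 0, 0], "gripper": 0}]}}

```text
clock: 6.3
position: [0.5716, -0.0125, 0.0593]
ee_rot: [0.706, 0.041, 0.705, -0.045]
contact_force: [-0.0, 0.3, -2.4]
width: 0.0133
```

Run:
```python
from h import *
plan([.572,-.012,.024],down(np.radians(-6.8)),4)
```

```text
t 6.3 pos [ 0.5716 -0.0125  0.0593] dist mm 35.3 rot deg 0.31 F [-0.   0.3 -2.4] w 13.3
per row of 4: dp [0.073, 0.001, 0.001] ang [-0.0005, 0.0002, 0.0007] rotdeg/row 0.08 mm/row 8.8
```

Request:
{"method": "arm_command", "body": {"series": [{"dp": [0.075, 0, 0], "angular": [0, 0, 0], "gripper": 0}, {"dp": [0.075, 0, 0], "angular": [0, 0, 0], "gripper": 0}, {"dp": [0.075, 0, 0], "angular": [0, 0, 0], "gripper": 0}, {"dp": [0.07, 0, 0], "angular": [0, 0, 0], "gripper": 0}, {"dp": [0.02, 0, 0], "angular": [0, 0, 0], "gripper": 0}, {"dp": [0, 0, 0], "angular": [0, 0, 0], "gripper": 0}, {"dp": [0, 0, 0], "angular": [0, 0, 0], "gripper": 0}, {"dp": [0, 0, 0], "angular": [0, 0, 0], "gripper": 0}]}}

```text
clock: 7.3
position: [0.5728, -0.0129, 0.0218]
ee_rot: [0.707, 0.041, 0.704, -0.045]
contact_force: [-0.9, -1.0, 1.1]
width: 0.0131
```

The force changed from -2.4 to +1.1 N, so the bracket is on the pad. Release and retreat.

Request:
{"method": "arm_command", "body": {"series": [{"dp": [0, 0, 0], "angular": [0, 0, 0], "gripper": 36}, {"dp": [0, 0, 0], "angular": [0, 0, 0], "gripper": 36}, {"dp": [0, 0, 0], "angular": [0, 0, 0], "gripper": 36}, {"dp": [0, 0, 0], "angular": [0, 0, 0], "gripper": 36}, {"dp": [-0.2, 0, 0], "angular": [0, 0, 0], "gripper": 36}, {"dp": [-0.4, 0, 0], "angular": [0, 0, 0], "gripper": 36}, {"dp": [-0.52, 0, 0], "angular": [0, 0, 0], "gripper": 36}, {"dp": [-0.52, 0, 0], "angular": [0, 0, 0], "gripper": 50}]}}

```text
clock: 8.3
position: [0.5693, -0.0116, 0.2178]
ee_rot: [0.703, 0.042, 0.709, -0.044]
contact_force: [1.3, 0.2, -0.5]
width: 0.0493
```

Run:
```python
from h import *
s=get_state();d=get_image("wrist"); cv2.imwrite("pics/wrist3.png",d["image"]); W=pts(d,toolT(s)); h=cv2.cvtColor(d["image"],cv2.COLOR_BGR2HSV).astype(int)
near=np.hypot(W[...,0]-.572,W[...,1]+.012)<.075
m=near&(h[...,1]<70)&(h[...,2]>90)&(abs(W[...,2]-.012)<.004)&(abs(W[...,1]+.012+.12*(W[...,0]-.572))<.025); q=W[m]; print(m.sum(),np.median(q[:,2]),cv2.minAreaRect((q[:,:2]*1000).astype(np.float32)))
m=near&(abs(W[...,2]-.052)<.005); q=W[m]; print(m.sum(),q.mean(0))
for y in (-30,0,27,60): plan([.6045,.3115,.23],down(np.radians(y)),8)
print(s["qpos"])
```

```text
2980 0.012433016298918104 ((573.6143188476562, -13.926046371459961), (36.852256774902344, 120.54553985595703), 83.0261459350586)
287 [ 0.56795604 -0.03415983  0.05198167]
t 8.35 pos [ 0.5741 -0.0122  0.2273] dist mm 325.1 rot deg 23.04 F [2.4 0.  5.7] w 50.0
per row of 8: dp [-0.004, 0.332, -0.077] ang [0.032, 0.0007, 0.0002] rotdeg/row 2.88 mm/row 40.9
t 8.35 pos [ 0.5741 -0.0122  0.2273] dist mm 325.1 rot deg 6.99 F [2.4 0.  5.7] w 50.0
per row of 8: dp [-0.004, 0.339, 0.011] ang [-0.0097, 0.0006, 0.0004] rotdeg/row 0.87 mm/row 40.7
t 8.35 pos [ 0.5741 -0.0122  0.2273] dist mm 325.1 rot deg 33.97 F [2.4 0.  5.7] w 50.0
per row of 8: dp [-0.003, 0.331, 0.091] ang [-0.0472, 0.0005, 0.0006] rotdeg/row 4.25 mm/row 41.2
t 8.35 pos [ 0.5741 -0.0122  0.2273] dist mm 325.1 rot deg 66.97 F [2.4 0.  5.7] w 50.0
per row of 8: dp [-0.003, 0.305, 0.189] ang [-0.093, 0.0004, 0.0007] rotdeg/row 8.37 mm/row 43.0
[-0.1396577   0.28017457  1.53288288 -0.00458475  1.33688904 -0.01684499]
```

View pics/wrist3.png

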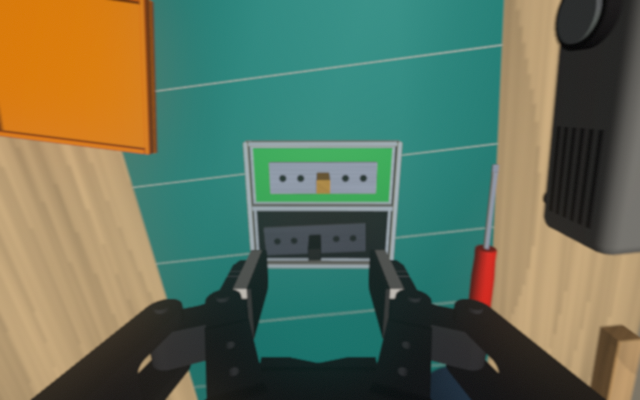

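The bracket lies flat and parallel on the green pad at (323,180). Its measured centre is (0.5736, -0.0139), underside at about 7 mm, within 2 mm of the pad's middle. The black bracket is untouched at (315,240). Now the torch, jaws along world x, clear of the bottle and the big torch.

Request:
{"method": "arm_command", "body": {"series": [{"dp": [-0.03, 0.339, 0.011], "angular": [-0.01, 0, 0], "gripper": 50}, {"dp": [-0.02, 0.339, 0.011], "angular": [-0.01, 0, 0], "gripper": 50}, {"dp": [0, 0.339, 0.011], "angular": [-0.01, 0, 0], "gripper": 50}, {"dp": [0, 0.339, 0.011], "angular": [-0.01, 0, 0], "gripper": 50}, {"dp": [0, 0.339, 0.011], "angular": [-0.01, 0, 0], "gripper": 50}, {"dp": [0, 0.339, 0.011], "angular": [-0.01, 0, 0], "gripper": 50}, {"dp": [0, 0.2, 0.011], "angular": [-0.01, 0, 0], "gripper": 50}, {"dp": [0, 0, 0], "angular": [0, 0, 0], "gripper": 50}]}}

```text
clock: 9.35
position: [0.607, 0.2608, 0.2346]
ee_rot: [0.713, 0.001, 0.701, -0.006]
contact_force: [-0.8, 0.3, -0.4]
width: 0.0505
```

Run:
```python
from h import *
s=get_state();d=get_image("wrist"); cv2.imwrite("pics/wrist4.png",d["image"]); W=pts(d,toolT(s)); h=cv2.cvtColor(d["image"],cv2.COLOR_BGR2HSV).astype(int)
near=np.hypot(W[...,0]-.604,W[...,1]-.311)<.03
for z in (.156,.14,.12,.1,.08):
    m=near&(abs(W[...,2]-z)<.006); q=W[m]
    if len(q)>5: print(z,m.sum(),q.mean(0).round(4),cv2.minAreaRect((q[:,:2]*1000).astype(np.float32)))
plan([.6045,.3115,.17],down(0),4)
# final tail lean check from initial side/scene images
```

```text
0.156 982 [0.6074 0.3091 0.1565] ((607.4056396484375, 308.738525390625), (23.80693244934082, 23.76848602294922), 89.54275512695312)
0.14 18 [0.6076 0.3197 0.138 ] ((607.5687866210938, 319.3230285644531), (13.193421363830566, 1.9918454885482788), 0.17798849940299988)
0.12 25 [0.6067 0.3187 0.1208] ((607.1680297851562, 317.53369140625), (20.059350967407227, 5.59324836730957), 1.6202285289764404)
0.1 20 [0.6068 0.3185 0.1005] ((606.6028442382812, 317.2742004394531), (20.876251220703125, 6.101809501647949), 4.403073787689209)
0.08 17 [0.6068 0.3187 0.0819] ((606.2031860351562, 317.774658203125), (19.33926773071289, 5.125786781311035), 6.659097671508789)
t 9.4 pos [0.6069 0.2598 0.2346] dist mm 82.8 rot deg 1.27 F [ 0.2 -0.9 -0.7] w 49.9
per row of 4: dp [0.134, 0.108, -0.007] ang [-0.0018, 0.0027, 0.0013] rotdeg/row 0.32 mm/row 20.7
```

View pics/wrist4.png

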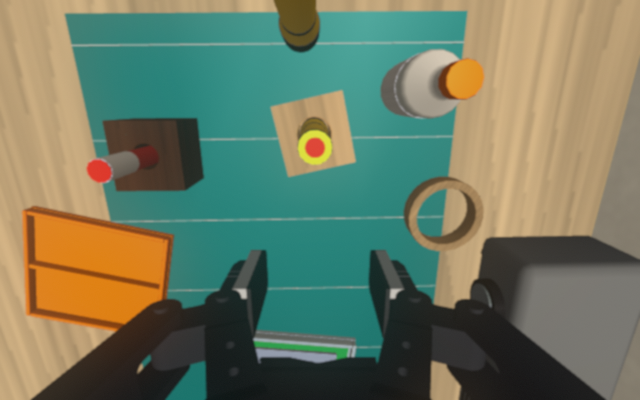

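The small torch's tail is at (315,148) in the pale holder, measured at about (0.606, 0.310, 0.1565); the expected height is 0.156. The bottle, marker and big torch are clear of the jaw path. Align above it, then descend.

Request:
{"method": "arm_command", "body": {"series": [{"dp": [0, 0.22, -0.004], "angular": [-0.003, 0.006, 0.002], "gripper": 50}, {"dp": [0, 0.2, -0.004], "angular": [-0.003, 0.006, 0.002], "gripper": 50}, {"dp": [0.12, 0, 0], "angular": [0, 0, 0], "gripper": 50}, {"dp": [0.2, 0, 0], "angular": [0, 0, 0], "gripper": 50}, {"dp": [0.15, 0, 0], "angular": [0, 0, 0], "gripper": 50}, {"dp": [0, 0, 0], "angular": [0, 0, 0], "gripper": 50}, {"dp": [0, 0, 0], "angular": [0, 0, 0], "gripper": 50}, {"dp": [0, 0, 0], "angular": [0, 0, 0], "gripper": 50}]}}

```text
clock: 10.4
position: [0.6066, 0.3076, 0.1742]
ee_rot: [0.706, -0.0, 0.709, -0.004]
contact_force: [0.5, 0.0, 0.0]
width: 0.0498
```

Run:
```python
from h import *
plan([.606,.3105,.095],down(0),5)
```

```text
t 10.4 pos [0.6066 0.3076 0.1742] dist mm 79.2 rot deg 0.54 F [0.5 0.  0. ] w 49.8
per row of 5: dp [0.132, 0.005, -0.001] ang [-0.0007, -0.0005, 0.0008] rotdeg/row 0.11 mm/row 15.8
```

Request:
{"method": "arm_command", "body": {"series": [{"dp": [0.13, 0.015, -0.002], "angular": [0, 0, 0], "gripper": 50}, {"dp": [0.13, 0.008, 0], "angular": [0, 0, 0], "gripper": 50}, {"dp": [0.13, 0, 0], "angular": [0, 0, 0], "gripper": 50}, {"dp": [0.13, 0, 0], "angular": [0, 0, 0], "gripper": 50}, {"dp": [0.13, 0, 0], "angular": [0, 0, 0], "gripper": 50}, {"dp": [0.02, 0, 0], "angular": [0, 0, 0], "gripper": 50}, {"dp": [0, 0, 0], "angular": [0, 0, 0], "gripper": 50}, {"dp": [0, 0, 0], "angular": [0, 0, 0], "gripper": 50}]}}

```text
clock: 11.4
position: [0.6062, 0.31, 0.0881]
ee_rot: [0.706, -0.0, 0.708, -0.004]
contact_force: [-0.2, -0.7, 0.4]
width: 0.0503
```

Run:
```python
from h import *
plan([.606,.3105,.095],down(0),1)
```

```text
t 11.4 pos [0.6062 0.31   0.0881] dist mm 6.9 rot deg 0.54 F [-0.2 -0.7  0.4] w 50.3
per row of 1: dp [-0.057, 0.004, -0.002] ang [-0.0035, -0.0025, 0.0042] rotdeg/row 0.54 mm/row 6.9
```

Request:
{"method": "arm_command", "body": {"grip_force": 60, "series": [{"dp": [-0.04, 0, 0], "angular": [0, 0, 0], "gripper": 50}, {"dp": [0, 0, 0], "angular": [0, 0, 0], "gripper": 0}, {"dp": [0, 0, 0], "angular": [0, 0, 0], "gripper": 0}, {"dp": [0, 0, 0], "angular": [0, 0, 0], "gripper": 0}, {"dp": [0, 0, 0], "angular": [0, 0, 0], "gripper": 0}, {"dp": [0, 0, 0], "angular": [0, 0, 0], "gripper": 0}, {"dp": [-0.1, 0, 0], "angular": [0, 0, 0], "gripper": 0}, {"dp": [-0.15, 0, 0], "angular": [0, 0, 0], "gripper": 0}]}}

```text
clock: 12.4
position: [0.6057, 0.31, 0.1242]
ee_rot: [0.705, -0.001, 0.709, -0.004]
contact_force: [0.5, 0.1, -2.1]
width: 0.0228
```

Request:
{"method": "arm_command", "body": {"series": [{"dp": [-0.2, 0, 0], "angular": [0, 0, 0], "gripper": 0}, {"dp": [-0.25, 0, 0], "angular": [0, 0, 0], "gripper": 0}, {"dp": [-0.25, 0, 0], "angular": [0, 0, 0], "gripper": 0}, {"dp": [-0.25, 0, 0], "angular": [0, 0, 0], "gripper": 0}, {"dp": [-0.25, 0, 0], "angular": [0, 0, 0], "gripper": 0}, {"dp": [-0.1, 0, 0], "angular": [0, 0, 0], "gripper": 0}, {"dp": [0, 0, 0], "angular": [0, 0, 0], "gripper": 0}, {"dp": [0, 0, 0], "angular": [0, 0, 0], "gripper": 0}]}}

```text
clock: 13.4
position: [0.6061, 0.311, 0.2892]
ee_rot: [0.706, -0.0, 0.708, -0.004]
contact_force: [0.0, -0.9, -1.9]
width: 0.0231
```

Run:
```python
from h import *
s=get_state();T=toolT(s); print(s["position"],s["width"],s["contact_force"],s["qpos"])
for n in("scene","side"):
    d=get_image(n); W=pts(d); h=cv2.cvtColor(d["image"],cv2.COLOR_BGR2HSV).astype(int); cv2.imwrite(f"pics/{n}5.png",d["image"])
    # points in tool frame
    L=(W-T[:3,3])@T[:3,:3]
    m=(np.hypot(L[...,1],L[...,2])<.03)&(L[...,0]>.005)&(L[...,0]<.16); q=L[m]; print(n,m.sum())
    for a in np.arange(.01,.15,.015):
        k=q[abs(q[:,0]-a)<.0075]
        if len(k)>4: print(round(a,3),len(k),k.mean(0).round(4), (k.max(0)-k.min(0)).round(4))
    if len(q): print("xmax",np.sort(q[:,0])[-8:].round(4))
```

```text
[0.60611148 0.31095774 0.28915735] 0.02306738375155632 [ 0.01499284 -0.90844941 -1.86665031] [ 0.37444095  0.4222516   1.14176342 -0.00459422  1.58227372  0.37985273]
scene 237
0.01 20 [ 0.0126 -0.0015  0.0089] [0.0098 0.0217 0.0095]
0.025 38 [ 0.0246 -0.0003  0.0077] [0.0135 0.0228 0.014 ]
0.04 38 [ 0.0398 -0.0001  0.0075] [0.0145 0.0234 0.0141]
0.055 60 [ 0.0547 -0.0013  0.0086] [0.0145 0.0285 0.0173]
0.07 50 [0.07   0.0008 0.0104] [0.0147 0.0296 0.0173]
0.085 31 [ 0.084  -0.001   0.0102] [0.0116 0.0289 0.0153]
xmax [0.0868 0.0874 0.0876 0.0879 0.0881 0.0882 0.0891 0.0898]
side 497
0.01 59 [ 0.0114  0.0067 -0.0076] [0.012  0.0184 0.0186]
0.025 82 [ 0.0245  0.0055 -0.008 ] [0.0149 0.022  0.0195]
0.04 82 [ 0.0398  0.0053 -0.0085] [0.0148 0.0208 0.0191]
0.055 113 [ 0.0557  0.0063 -0.009 ] [0.0143 0.0289 0.0228]
0.07 92 [ 0.0702  0.0075 -0.0105] [0.0145 0.0273 0.0228]
0.085 69 [ 0.0837  0.0076 -0.0104] [0.0133 0.0264 0.0261]
xmax [0.0883 0.0886 0.0888 0.0889 0.0889 0.0896 0.0903 0.0908]
```

The torch is drawn out and sits straight in the grip; the lens is 88 mm ahead of the TCP, and the cloud agrees with the geometry. Next, stage A: carry it high and tilt it 45° outward.

```bash
cat >> h.py <<'E'
def tilt(deg):
    a=np.radians(deg); s,c=np.sin(a),np.cos(a); return np.array([[s,0,c],[0,1,0],[-c,0,s]])
E
python3 - <<'E'
from h import *
plan([.427,-.014,.26],tilt(45),12)
plan([.427,-.014,.29],down(0),8)
E
```

```text
t 13.5 pos [0.6061 0.3109 0.2889] dist mm 372.1 rot deg 45.18 F [-0.2 -0.  -1.6] w 22.5
per row of 12: dp [-0.029, -0.226, -0.125] ang [-0.0001, -0.0418, 0.0004] rotdeg/row 3.77 mm/row 31.2
t 13.5 pos [0.6061 0.3109 0.2889] dist mm 371.0 rot deg 0.51 F [-0.2 -0.  -1.6] w 22.5
per row of 8: dp [0.0, -0.339, -0.186] ang [-0.0004, -0.0003, 0.0005] rotdeg/row 0.06 mm/row 46.4
```

Request:
{"method": "arm_command", "body": {"series": [{"dp": [-0.03, -0.226, -0.125], "angular": [0, -0.042, 0], "gripper": 0}, {"dp": [-0.03, -0.226, -0.125], "angular": [0, -0.042, 0], "gripper": 0}, {"dp": [-0.03, -0.226, -0.125], "angular": [0, -0.042, 0], "gripper": 0}, {"dp": [-0.03, -0.226, -0.125], "angular": [0, -0.042, 0], "gripper": 0}, {"dp": [-0.03, -0.226, -0.125], "angular": [0, -0.042, 0], "gripper": 0}, {"dp": [-0.03, -0.226, -0.125], "angular": [0, -0.042, 0], "gripper": 0}, {"dp": [-0.03, -0.226, -0.125], "angular": [0, -0.042, 0], "gripper": 0}, {"dp": [-0.03, -0.226, -0.125], "angular": [0, -0.042, 0], "gripper": 0}]}}

```text
clock: 14.5
position: [0.4763, 0.0891, 0.2799]
ee_rot: [0.866, -0.005, 0.501, -0.004]
contact_force: [0.3, -0.6, -0.8]
width: 0.0229
```

Run:
```python
from h import *
plan([.427,-.014,.26],tilt(45),7); print(get_state()["qpos"].round(3)); print(toolT(get_state()).round(3))
```

```text
t 14.5 pos [0.4763 0.0891 0.2799] dist mm 116.1 rot deg 15.09 F [ 0.3 -0.6 -0.8] w 22.9
per row of 7: dp [-0.016, -0.123, -0.062] ang [0.0005, -0.0239, 0.001] rotdeg/row 2.16 mm/row 16.6
[ 0.081 -0.146  1.97  -0.073  0.799  0.117]
[[ 0.499  0.002  0.867  0.476]
 [-0.012  1.     0.004  0.089]
 [-0.867 -0.012  0.499  0.28 ]
 [ 0.     0.     0.     1.   ]]
```

Request:
{"method": "arm_command", "body": {"series": [{"dp": [-0.016, -0.14, -0.07], "angular": [0, -0.027, 0], "gripper": 0}, {"dp": [-0.016, -0.14, -0.07], "angular": [0, -0.027, 0], "gripper": 0}, {"dp": [-0.016, -0.14, -0.07], "angular": [0, -0.027, 0], "gripper": 0}, {"dp": [-0.016, -0.14, -0.07], "angular": [0, -0.027, 0], "gripper": 0}, {"dp": [-0.016, -0.14, -0.07], "angular": [0, -0.027, 0], "gripper": 0}, {"dp": [-0.016, -0.14, -0.07], "angular": [0, -0.027, 0], "gripper": 0}, {"dp": [0, 0, 0], "angular": [0, 0, 0], "gripper": 0}, {"dp": [0, 0, 0], "angular": [0, 0, 0], "gripper": 0}]}}

```text
clock: 15.5
position: [0.4165, -0.0123, 0.2497]
ee_rot: [0.919, -0.003, 0.394, -0.004]
contact_force: [-0.1, 0.2, -1.5]
width: 0.0224
```

Run:
```python
from h import *
plan([.427,-.014,.154],tilt(45),8); print(get_state()["qpos"].round(3)); print(toolT(get_state()).round(3))
```

```text
t 15.5 pos [ 0.4165 -0.0123  0.2497] dist mm 96.3 rot deg 1.56 F [-0.1  0.2 -1.5] w 22.4
per row of 8: dp [0.079, -0.001, -0.062] ang [0.0003, -0.002, 0.0007] rotdeg/row 0.19 mm/row 12.0
[-0.487 -0.352  2.308  0.618  0.573 -0.907]
[[ 0.689  0.004  0.725  0.416]
 [-0.009  1.     0.004 -0.012]
 [-0.725 -0.009  0.689  0.25 ]
 [ 0.     0.     0.     1.   ]]
```

Tilting inward folds the arm: q1 and q4 are drifting and q3 is nearing its limit. I will fit a simple kinematic model from the logged poses and choose a better azimuth for the slant.

```bash
cat > kin.py <<'E'
import numpy as np
from scipy.optimize import least_squares
from scipy.spatial.transform import Rotation as R
D=[([-1.41702,.276613,1.506125,0,1.36069,-.120986],[.15593,-.55291,.23043],[.563296,.427264,.564231,-.426364]),
([-.13966,.280175,1.532883,-.004585,1.336889,-.016845],[.5741,-.0122,.2273],[.703,.042,.709,-.044]),
([.374441,.422252,1.141763,-.004594,1.582274,.379853],[.60611,.31096,.28916],[.706,0,.708,-.004]),
([.081,-.146,1.97,-.073,.799,.117],[.4763,.0891,.2799],[.866,-.005,.501,-.004]),
([-.487,-.352,2.308,.618,.573,-.907],[.4165,-.0123,.2497],[.919,-.003,.394,-.004])]
def Ry(a): return R.from_euler('y',a)
def Rz(a): return R.from_euler('z',a)
def fk(q,p):
    h,a2,a3,off,L,s4,s6,e,woff=*p[:5],p[5],p[6],p[7],p[8]
    o=Rz(q[0])*Ry(q[1]); x=np.array([0,0,h])+o.apply([0,off,a2])
    o=o*Ry(q[2]); x=x+o.apply([e,0,a3]); o=o*Rz(s4*q[3])
    x=x+o.apply([0,woff,0]); o=o*Ry(q[4])*Rz(s6*q[5]); x=x+o.apply([0,0,L])
    # tool x along o's z ; at q6=0 down: tool z is radial (yaw=q1)
    M=o.as_matrix(); return x,M
def toolM(M): # tool x = M z, tool z = -M x (pointing down, M x = -radial)
    return np.stack([M[:,2],np.cross(-M[:,0],M[:,2]),-M[:,0]],1)
def res(p,s4,s6):
    r=[]
    for q,x,w in D:
        P,M=fk(q,[*p[:5],s4,s6,p[5],p[6]]); Tm=R.from_quat([*w[1:],w[0]]).as_matrix()
        r+=list((P-x)*1); r+=list(.3*(toolM(M)-Tm).ravel())
    return np.array(r)
def fit():
    best=None
    for s4 in(1,-1):
        for s6 in(1,-1):
            f=least_squares(res,[.2,.4,.35,.06,.3,0,0],args=(s4,s6))
            if best is None or f.cost<best[0]: best=(f.cost,[*f.x[:5],s4,s6,*f.x[5:]],f.fun)
    return best
E
python3 - <<'E'
from kin import *
from h import plan,get_state
c,p,f=fit(); print(c,np.round(p,4)); print(np.abs(f).reshape(5,-1).max(1))
B=np.array([.5736,-.0139,.007]); lim=np.array([[-2.89,2.89],[-.75,2.08],[.22,2.7],[-1.18,4.32],[.11,2.71],[-2.7,2.7]])
def Tgt(phi,al):
    d=np.array([np.sin(al)*np.cos(phi),np.sin(al)*np.sin(phi),-np.cos(al)]); return B-.208*d,d
q0=np.array(D[3][0])
for phi in np.radians([-120,-90,-75,-60,-45,-30,0,30,60,90,120]):
  for al in np.radians([40,45]):
    x,d=Tgt(phi,al)
    best=None
    for g in (q0,np.array([.4,.3,1.5,.6,1.2,0]),np.array([-.4,.3,1.5,-.6,1.2,0])):
        # rot about axis free: full direction only
        s=least_squares(lambda q:np.r_[10*(fk(q,p)[0]-x),3*(fk(q,p)[1][:,2]-d),1e-4*(q-q0)],g,bounds=lim.T)
        if best is None or s.cost<best.cost: best=s
    print(int(np.degrees(phi)),int(np.degrees(al)),x.round(3),best.x.round(2),"cost",f"{best.cost:.1e}")
E
```

```text
3.824141716283566e-05 [ 0.1133  0.6362  0.418   0.0712  0.3628  1.      1.      0.0427 -0.0017]
[0.00247589 0.00704877 0.00186746 0.00253765 0.00030081]
-119 40 [0.64  0.102 0.166] [ 0.3   0.72  1.11 -0.47  1.83  0.12] cost 1.4e-08
-119 45 [0.647 0.113 0.154] [ 0.33  0.79  1.05 -0.52  1.9   0.12] cost 1.6e-08
-90 40 [0.574 0.12  0.166] [ 0.45  0.52  1.51 -0.62  1.48  0.12] cost 7.7e-09
-90 45 [0.574 0.133 0.154] [ 0.5   0.57  1.5  -0.67  1.52  0.12] cost 8.9e-09
-75 40 [0.539 0.115 0.166] [ 0.5   0.4   1.72 -0.71  1.29  0.12] cost 5.9e-09
-75 45 [0.536 0.128 0.154] [ 0.56  0.45  1.73 -0.77  1.33  0.12] cost 7.1e-09
-59 40 [0.507 0.102 0.166] [ 0.52  0.28  1.92 -0.81  1.1   0.12] cost 5.0e-09
-59 45 [0.5   0.113 0.154] [ 0.59  0.33  1.95 -0.89  1.13  0.12] cost 6.4e-09
-45 40 [0.479 0.081 0.166] [ 0.49  0.15  2.11 -0.92  0.88  0.12] cost 5.0e-09
-45 45 [0.47  0.09  0.154] [ 0.58  0.2   2.16 -1.05  0.92  0.12] cost 6.9e-09
-29 40 [0.458 0.053 0.166] [ 0.35  0.02  2.27 -1.01  0.62  0.12] cost 5.5e-09
-29 45 [0.446 0.06  0.154] [ 0.45  0.04  2.32 -1.18  0.67  0.1 ] cost 4.7e-03
0 40 [ 0.44  -0.014  0.166] [-0.41 -0.16  2.41  0.85  0.35  0.12] cost 7.5e-09
0 45 [ 0.427 -0.014  0.154] [-0.51 -0.17  2.53  1.42  0.36  0.12] cost 1.5e-08
29 40 [ 0.458 -0.081  0.166] [-0.88  0.04  2.24  0.89  0.95  0.12] cost 9.9e-09
29 45 [ 0.446 -0.087  0.154] [-0.99  0.08  2.31  1.    0.99  0.12] cost 1.3e-08
59 40 [ 0.507 -0.13   0.166] [-0.84  0.3   1.88  0.69  1.29  0.12] cost 9.4e-09
59 45 [ 0.5   -0.141  0.154] [-0.91  0.35  1.91  0.74  1.32  0.12] cost 1.1e-08
90 40 [ 0.574 -0.148  0.166] [-0.69  0.54  1.47  0.52  1.62  0.12] cost 1.2e-08
90 45 [ 0.574 -0.161  0.154] [-0.73  0.59  1.46  0.56  1.66  0.12] cost 1.3e-08
119 40 [ 0.64  -0.13   0.166] [-0.5   0.74  1.07  0.37  1.93  0.12] cost 1.7e-08
119 45 [ 0.647 -0.141  0.154] [-0.52  0.81  1.01  0.4   2.01  0.12] cost 1.9e-08
```

The model fits within a few mm and places the inward pose at the edge. A sideways slant (azimuth -90°, wrist on the +y side) sits mid-range. I go back out first, then tilt sideways.

```bash
cat >> h.py <<'E'
def side(deg):   # tool points to -y and down
    a=np.radians(deg); s,c=np.sin(a),np.cos(a); return np.array([[0,0,1],[-s,c,0],[-c,-s,0.]])
E
python3 - <<'E'
from kin import *
from h import *
c,p,f=fit(); q=get_state()["qpos"].copy()
T=toolT(get_state()); lim=np.array([[-2.89,2.89],[-.75,2.08],[.22,2.7],[-1.18,4.32],[.11,2.71],[-2.7,2.7]])
from scipy.linalg import logm,expm
cur=T
for x,Rm in (([.55,.10,.30],down(0)),([.574,.13,.28],side(44)),([.574,.131,.157],side(44))):
    G=np.eye(4);G[:3,:3]=Rm;G[:3,3]=x; L=np.real(logm(np.linalg.inv(cur)@G))
    for k in range(1,9):
        S=cur@expm(L*k/8)
        s=least_squares(lambda q:np.r_[10*(fk(q,p)[0]-S[:3,3]),3*(toolM(fk(q,p)[1])-S[:3,:3]).ravel()],np.clip(q,lim[:,0]+1e-3,lim[:,1]-1e-3),bounds=lim.T); q=s.x
        print(k,S[:3,3].round(3),q.round(2),f"{s.cost:.0e}")
    cur=G
plan([.55,.10,.30],down(0),8)
E
```

```text
1 [0.431 0.002 0.261] [-0.32 -0.3   2.2   0.32  0.63 -0.52] 6e-20
2 [0.446 0.016 0.272] [-0.21 -0.24  2.08  0.15  0.74 -0.29] 2e-20
3 [0.462 0.03  0.28 ] [-0.13 -0.17  1.97  0.07  0.87 -0.16] 6e-25
4 [0.478 0.044 0.288] [-0.07 -0.1   1.86  0.02  1.   -0.08] 7e-28
5 [0.496 0.058 0.293] [-0.03 -0.02  1.75  0.    1.13 -0.03] 9e-30
6 [0.514 0.072 0.297] [ 0.01  0.06  1.64 -0.    1.25  0.01] 9e-29
7 [0.532 0.086 0.299] [ 0.03  0.14  1.53 -0.    1.38  0.03] 8e-28
8 [0.55 0.1  0.3 ] [0.06 0.22 1.42 0.   1.5  0.06] 1e-26
1 [0.553 0.104 0.299] [ 0.12  0.24  1.4  -0.1   1.51  0.13] 2e-30
2 [0.556 0.109 0.297] [ 0.19  0.26  1.38 -0.19  1.53  0.2 ] 6e-30
3 [0.559 0.113 0.295] [ 0.25  0.29  1.37 -0.28  1.56  0.27] 9e-31
4 [0.562 0.117 0.293] [ 0.31  0.32  1.36 -0.36  1.58  0.33] 5e-30
5 [0.565 0.121 0.29 ] [ 0.36  0.36  1.35 -0.45  1.61  0.38] 6e-30
6 [0.568 0.124 0.287] [ 0.41  0.39  1.34 -0.53  1.65  0.43] 7e-30
7 [0.571 0.127 0.284] [ 0.45  0.43  1.34 -0.6   1.68  0.48] 4e-30
8 [0.574 0.13  0.28 ] [ 0.49  0.47  1.34 -0.67  1.72  0.52] 6e-30
1 [0.574 0.13  0.265] [ 0.49  0.48  1.36 -0.67  1.69  0.54] 6e-24
2 [0.574 0.13  0.249] [ 0.49  0.49  1.38 -0.66  1.67  0.56] 6e-24
3 [0.574 0.13  0.234] [ 0.49  0.5   1.41 -0.66  1.64  0.58] 6e-24
4 [0.574 0.13  0.219] [ 0.49  0.51  1.43 -0.66  1.62  0.6 ] 6e-24
5 [0.574 0.131 0.203] [ 0.49  0.52  1.45 -0.66  1.59  0.62] 6e-24
6 [0.574 0.131 0.188] [ 0.49  0.53  1.47 -0.66  1.57  0.64] 6e-24
7 [0.574 0.131 0.172] [ 0.49  0.55  1.49 -0.66  1.54  0.66] 6e-24
8 [0.574 0.131 0.157] [ 0.49  0.56  1.5  -0.66  1.52  0.68] 6e-24
t 15.5 pos [ 0.4165 -0.0123  0.2497] dist mm 181.6 rot deg 43.56 F [-0.1  0.2 -1.5] w 22.4
per row of 8: dp [0.002, 0.117, 0.152] ang [-0.0, 0.0605, 0.0008] rotdeg/row 5.44 mm/row 23.0
```

The whole path is well inside the joint ranges.

Request:
{"method": "arm_command", "body": {"series": [{"dp": [0, 0.117, 0.152], "angular": [0, 0.06, 0], "gripper": 0}, {"dp": [0, 0.117, 0.152], "angular": [0, 0.06, 0], "gripper": 0}, {"dp": [0, 0.117, 0.152], "angular": [0, 0.06, 0], "gripper": 0}, {"dp": [0, 0.117, 0.152], "angular": [0, 0.06, 0], "gripper": 0}, {"dp": [0, 0.117, 0.152], "angular": [0, 0.06, 0], "gripper": 0}, {"dp": [0, 0.117, 0.152], "angular": [0, 0.06, 0], "gripper": 0}, {"dp": [0, 0.117, 0.152], "angular": [0, 0.06, 0], "gripper": 0}, {"dp": [0, 0.117, 0.152], "angular": [0, 0.06, 0], "gripper": 0}]}}

```text
clock: 16.5
position: [0.5453, 0.1132, 0.3079]
ee_rot: [0.713, -0.008, 0.701, 0.0]
contact_force: [0.5, -0.2, -1.5]
width: 0.0231
```

Run:
```python
from h import *
plan([.574,.13,.27],side(44),8); print(get_state()["qpos"].round(2))
```

```text
t 16.5 pos [0.5453 0.1132 0.3079] dist mm 50.5 rot deg 43.37 F [ 0.5 -0.2 -1.5] w 23.1
per row of 8: dp [0.031, 0.032, 0.03] ang [0.0004, 0.0016, -0.0602] rotdeg/row 5.42 mm/row 6.4
[ 0.09  0.21  1.41 -0.01  1.51  0.08]
```

Request:
{"method": "arm_command", "body": {"series": [{"dp": [0.03, 0.03, 0.03], "angular": [0, 0.001, -0.06], "gripper": 0}, {"dp": [0.03, 0.03, 0.03], "angular": [0, 0.001, -0.06], "gripper": 0}, {"dp": [0.03, 0.03, 0.03], "angular": [0, 0.001, -0.06], "gripper": 0}, {"dp": [0.03, 0.03, 0.03], "angular": [0, 0.001, -0.06], "gripper": 0}, {"dp": [0.03, 0.03, 0.03], "angular": [0, 0.001, -0.06], "gripper": 0}, {"dp": [0.03, 0.03, 0.03], "angular": [0, 0.001, -0.06], "gripper": 0}, {"dp": [0.03, 0.03, 0.03], "angular": [0, 0.001, -0.06], "gripper": 0}, {"dp": [0.03, 0.03, 0.03], "angular": [0, 0.001, -0.06], "gripper": 0}]}}

```text
clock: 17.5
position: [0.5881, 0.1548, 0.2696]
ee_rot: [0.666, -0.276, 0.639, -0.268]
contact_force: [0.2, 0.3, -1.3]
width: 0.0227
```

Run:
```python
from h import *
B=np.array([.5736,-.0139,.007]); M=side(44); plan(B-.21*M[:,0],M,8); print(get_state()["qpos"].round(2),B-.21*M[:,0])
```

```text
t 17.5 pos [0.5881 0.1548 0.2696] dist mm 114.8 rot deg 2.66 F [ 0.2  0.3 -1.3] w 22.7
per row of 8: dp [0.099, 0.065, -0.017] ang [-0.0003, 0.0032, 0.0018] rotdeg/row 0.33 mm/row 14.4
[ 0.53  0.51  1.3  -0.7   1.72  0.55] [0.5736     0.13197826 0.15806136]
```

Request:
{"method": "arm_command", "body": {"series": [{"dp": [0.1, 0.066, -0.018], "angular": [0, 0.004, 0.002], "gripper": 0}, {"dp": [0.1, 0.066, -0.018], "angular": [0, 0.004, 0.002], "gripper": 0}, {"dp": [0.1, 0.066, -0.018], "angular": [0, 0.004, 0.002], "gripper": 0}, {"dp": [0.1, 0.066, -0.018], "angular": [0, 0.004, 0.002], "gripper": 0}, {"dp": [0.1, 0.066, -0.018], "angular": [0, 0.004, 0.002], "gripper": 0}, {"dp": [0.1, 0.066, -0.018], "angular": [0, 0.004, 0.002], "gripper": 0}, {"dp": [0, 0, 0], "angular": [0, 0, 0], "gripper": 0}, {"dp": [0, 0, 0], "angular": [0, 0, 0], "gripper": 0}]}}

```text
clock: 18.5
position: [0.5775, 0.1406, 0.1778]
ee_rot: [0.658, -0.264, 0.653, -0.265]
contact_force: [0.1, -0.1, -1.4]
width: 0.0229
```

```bash
cat > chk.py <<'E'
from h import *
B=np.array([.5736,-.0139,.007]); M=side(44); plan(B-.21*M[:,0],M,4)
s=get_state();T=toolT(s)
print("axis",T[:3,0].round(3),"slant",np.degrees(np.arccos(-T[2,0])).round(1),"bracket in tool",((B-T[:3,3])@T[:3,:3]).round(4))
for n in("scene","side"):
    d=get_image(n); W=pts(d); cv2.imwrite(f"pics/{n}_chk.png",d["image"])
    L=(W-T[:3,3])@T[:3,:3]
    m=(np.hypot(L[...,1],L[...,2])<.022)&(L[...,0]>.005)&(L[...,0]<.13)&(W[...,2]>.06); q=L[m]
    for a in (.02,.05,.08):
        k=q[abs(q[:,0]-a)<.01]
        if len(k)>4: print(n,a,len(k),k.mean(0).round(4),((k.max(0)+k.min(0))/2).round(4),(k.max(0)-k.min(0)).round(4))
    print("xmax",np.sort(q[:,0])[-4:].round(4))
    near=np.hypot(W[...,0]-.572,W[...,1]+.012)<.02; m=near&(abs(W[...,2]-.05)<.006); print(" post",m.sum(),W[m].mean(0).round(4))
E
python3 chk.py
```

```text
t 18.5 pos [0.5775 0.1406 0.1778] dist mm 21.9 rot deg 0.42 F [ 0.1 -0.1 -1.4] w 22.9
per row of 4: dp [0.042, 0.016, -0.008] ang [-0.0007, 0.0009, -0.0002] rotdeg/row 0.1 mm/row 5.5
axis [ 0.006 -0.694 -0.72 ] slant 43.9 bracket in tool [ 0.2302  0.0071 -0.0052]
scene 0.02 46 [ 0.0195 -0.0069  0.0063] [ 0.0199 -0.0046  0.003 ] [0.0192 0.0213 0.0228]
scene 0.05 55 [ 0.0507 -0.0061  0.0075] [ 0.0502 -0.0035  0.0051] [0.0191 0.0255 0.0184]
scene 0.08 46 [ 0.0787 -0.0079  0.0091] [ 0.0799 -0.0046  0.0054] [0.0196 0.0261 0.0214]
xmax [0.0886 0.0896 0.0903 0.0941]
 post 22 [ 0.5735 -0.0126  0.0508]
side 0.02 28 [ 0.0231 -0.0007 -0.0101] [ 0.0226  0.0009 -0.0083] [0.0147 0.0227 0.0097]
side 0.05 64 [ 0.0515  0.001  -0.01  ] [ 0.0501  0.0016 -0.0064] [0.0191 0.0293 0.0199]
side 0.08 35 [ 0.0786 -0.0003 -0.013 ] [ 0.0792  0.0015 -0.0099] [0.0182 0.0299 0.0141]
xmax [0.0842 0.0861 0.0871 0.0883]
 post 27 [ 0.5708 -0.0085  0.0489]
```

Request:
{"method": "arm_command", "body": {"series": [{"dp": [0.042, 0.016, -0.01], "angular": [0, 0, 0], "gripper": 0}, {"dp": [0.042, 0.016, -0.01], "angular": [0, 0, 0], "gripper": 0}, {"dp": [0.042, 0.016, -0.01], "angular": [0, 0, 0], "gripper": 0}, {"dp": [0.042, 0.016, -0.01], "angular": [0, 0, 0], "gripper": 0}, {"dp": [0, 0, 0], "angular": [0, 0, 0], "gripper": 0}, {"dp": [0, 0, 0], "angular": [0, 0, 0], "gripper": 0}, {"dp": [0, 0, 0], "angular": [0, 0, 0], "gripper": 0}, {"dp": [0, 0, 0], "angular": [0, 0, 0], "gripper": 0}]}}

```text
clock: 19.6
position: [0.5729, 0.1323, 0.1573]
ee_rot: [0.659, -0.263, 0.653, -0.265]
contact_force: [-0.6, -0.4, -0.8]
width: 0.0226
```

```bash
python3 chk.py; python3 -c "
import cv2
a=cv2.imread('pics/scene_chk.png')[130:310,200:480];b=cv2.imread('pics/side_chk.png')[140:320,190:470]
import numpy as np
cv2.imwrite('pics/final.png',cv2.resize(np.hstack([a,b]),(800,257),interpolation=cv2.INTER_CUBIC))"
```

```text
t 19.6 pos [0.5729 0.1323 0.1573] dist mm 1.1 rot deg 0.54 F [-0.6 -0.4 -0.8] w 22.6
per row of 4: dp [-0.001, -0.002, 0.001] ang [-0.0008, 0.0012, -0.0004] rotdeg/row 0.14 mm/row 0.3
axis [ 0.008 -0.693 -0.721] slant 43.9 bracket in tool [ 0.2097 -0.0013 -0.0009]
scene 0.02 43 [ 0.02   -0.006   0.0068] [ 0.0194 -0.0029  0.0039] [0.0187 0.0221 0.0177]
scene 0.05 55 [ 0.0515 -0.0065  0.0069] [ 0.0504 -0.0036  0.0048] [0.0184 0.0263 0.024 ]
scene 0.08 43 [ 0.0795 -0.0073  0.009 ] [ 0.0801 -0.0046  0.0049] [0.0198 0.0253 0.0204]
xmax [0.0889 0.0895 0.0899 0.0923]
 post 24 [ 0.574  -0.0126  0.0504]
side 0.02 26 [ 0.0224 -0.0016 -0.0096] [ 0.0201  0.0001 -0.0077] [0.0186 0.0215 0.0113]
side 0.05 61 [ 0.0522  0.0011 -0.0103] [ 0.0504  0.0013 -0.009 ] [0.019  0.0277 0.0173]
side 0.08 31 [ 0.0785  0.0014 -0.0125] [ 0.0791  0.0015 -0.0093] [0.0163 0.0305 0.0154]
xmax [0.0848 0.0857 0.0873 0.0913]
 post 29 [ 0.5706 -0.0083  0.0487]
```

View pics/final.png

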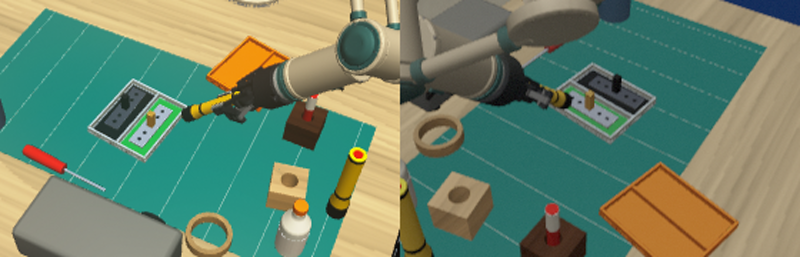

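The picture shows the torch held at a slant with its lens, about (190,112) left and (565,100) right, pointing at the bracket's post at (152,118) and (590,100). The bracket lies on the green pad and nothing touches. The holder is empty and the other things are in place. One last hold, then I hand in.

Request:
{"method": "arm_command", "body": {"series": [{"dp": [0, 0, 0], "angular": [0, 0, 0], "gripper": 0}, {"dp": [0, 0, 0], "angular": [0, 0, 0], "gripper": 0}, {"dp": [0, 0, 0], "angular": [0, 0, 0], "gripper": 0}, {"dp": [0, 0, 0], "angular": [0, 0, 0], "gripper": 0}, {"dp": [0, 0, 0], "angular": [0, 0, 0], "gripper": 0}, {"dp": [0, 0, 0], "angular": [0, 0, 0], "gripper": 0}, {"dp": [0, 0, 0], "angular": [0, 0, 0], "gripper": 0}, {"dp": [0, 0, 0], "angular": [0, 0, 0], "gripper": 0}]}}

```text
clock: 20.7
position: [0.5729, 0.1324, 0.1574]
ee_rot: [0.659, -0.263, 0.653, -0.265]
contact_force: [-0.4, -0.8, -1.8]
width: 0.0231
```

```bash
python3 -c "
from rig import *
s=get_state(); print(s['clock'],s['position'],s['qd'].round(3),s['width']); print(sign_off())"
```

```text
20.7 [0.57289567 0.13238723 0.15740043] [-0.001  0.     0.001 -0.002  0.     0.   ] 0.02313513695077571
the job is handed in; nothing more can be done
None
```

The bracket is in the green-lined compartment and let go. The torch is held over it at a slant. I handed the job in at 20.7 s; the rig gives no verdict.

- **Bracket:** it lies flat, post up, about 2 mm from the pad's middle and parallel to it, by the wrist camera after release. In the final pictures the scene camera agrees. The side camera puts the post about 5 mm off that, which is still within tolerance.
- **Torch:** the slant is 43.9°, with the lens about 122 mm from the bracket and about 94 mm up. By the arm's pose the axis passes within 2 mm of the bracket's middle. The torch was still, with a grip opening of 23 mm and only its own weight on the wrist. In the last picture it touched nothing.
- **Disagreement between cameras:** the side and scene cameras put the torch's centre line up to about 9 mm to either side of the tool axis. They see only one face of the barrel each, and the limit is 35 mm.
- **Change of plan:** my first tilt, outward from the robot, folded the arm towards its joint limits. I backed out and tilted sideways instead.
- **Other things:** they looked untouched in the last picture, but I did not measure their positions again.

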